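Put the pocket tray away and hold the roof shutter half open

ROBOT

A 6-joint arm with a two-finger parallel gripper is mounted at the origin on the work surface. World frame = base frame: x ahead of the robot, y to its left, z up, the work surface at z = 0. Lengths are in m, angles in rad, forces in N, time in s.
With the tool pointing down it reaches from about 0.275 to 0.725 m from the base axis. Payload 5.6 kg.
Tool frame: the origin (TCP) lies on the centre line of the jaws, within the pads' length; the fingertips stand 19 mm ahead of it and the grasp point (between the pads) is the TCP; z points along the fingers, y is the line along which they close (so a half turn about z gives the same grasp; the last joint's range is limited). The gripper opens to 85 mm and grips with 20 to 120 N. Pads are 22 mm wide; open, the fingers measure 114 mm over their backs; the gripper's body (76 mm by 85 mm) begins 54 mm behind the grasp point. The pads swing forward as they close: fully open they stand 13 mm farther back than shut.
Start: joints at [1.409, 0.255, 0.108, 0, -1.424, -0.285], TCP at [0.238, 0.496, 0.25] pointing down, gripper open.
Joint ranges: [-2.95, 2.95], [-1.21, 1.97], [-1.09, 1.5], [-2.87, 1.71], [-2.94, -0.07], [-3.05, 3.05]. Speed limits (rad/s): [2.57, 2.57, 3.14, 3.14, 3.14, 3.14].

INTERFACE

Orientations are given as a unit quaternion [w, x, y, z].
In Python, from station import arm gives the robot as it stands.
- The arm moves only by the tool step_arm, never from a script. Its argument "plan" is a list of rows, each an object of numbers: "hand": the closure, from -1 (fully open) to 1 (shut); "x", "y", "z": the shift along the tool's x, y, z in m; "turn": the turn about the tool's z in rad. In form: [{"hand": .., "x": .., "y": .., "z": .., "turn": ..}, ...]. A call has exactly 5 rows; each row is the pose to reach, as a shift and turn from the pose commanded when the call began, along the tool's axes at that moment; what a row does not reach only later rows make up. A row lasts 1/8 s, in which the tool goes at most 62.5 mm and 10.7 degrees, less where a joint would pass 70% of its speed; a pose out of reach is approached as far as the arm can. A call with a gripper value outside its range is refused whole. The fingers move at their own pace and stop on an object; the grip force is fixed at half the most. Time passes only in rows, so rows that repeat a pose let the fingers close, or fill a call up. It gives the time, the measured TCP pose, the force, the opening and the grip force at its end, in the units of the state.
- arm.read_state(): the state, without advancing time (a new reading comes with each control period).
- arm.grab_frame(name): name is "side" or "top" or "wrist"; returns a dict with "img" (400x640x3 uint8, red, green, blue), "fx", "fy", "cx", "cy" (pixels), "R" (3x3) and "t" (3): a world point X has camera coordinates R X + t. Camera axes: x right, y down, z forward; pixel columns grow to the right and rows downward; lengths in m; the calibration is good to about 2 mm. A picture is of the moment at which its call begins. There is no depth.
- arm.finish_job(): hands the job in; it is judged then, once.
The state is a dict: "time_s": time; "qpos": joint angles; "qvel": joint speeds; "joint_torque": joint torques, N m; "tool_pos": TCP position; "tcp_rot": TCP orientation; "force": force on the tool from outside, world axes, zero at the start; "moment": the same for the moment, N m; "opening": opening from 0.0 (shut) to 1.0 (fully open); "finger_force": force on a finger pad.
Only numpy, scipy, OpenCV 4.12 (cv2) and the standard library are available. Lean on these libraries where they do the work, as an engineer would, in place of code of your own. Each camera call takes 0.05 s, during which the arm holds its last target. There are 200 camera calls.

TASK

Put the loaded tray away: slide it, handle end last, into the open end of the low wooden cabinet until it is fully home against the back, with everything still in it. Then slide the sprung metal shutter on the cabinet's roof half open, its upright tab level with the two little studs, so that the contents can be looked over, and keep it there: finish while still holding it half open, after a couple of seconds at least. Leave the other things on the table, and the bottle cap on the roof, where they are.

Things in the scene. Friction and masses are not known exactly. Their poses are not given: they have to be found in the camera images.
- valet: Low dark-wood cabinet, fixed, 154 (x) by 190 (y) by 75 mm high, no floor: the tray slides in on the table. Origin: centre of underside; y points from mouth to back; yaw within 0.2 rad. Roof shutter between two rails (x = -42, +42 mm, tops 83 mm high), each with a brass stud (8 mm wide, to 89 mm high) at y = +10 mm marking half travel of the shutter's tab.
- valet_mouth (a point): Centre of the cabinet's open -y end at table height, 95 mm from its origin; axes as the cabinet's. Opening 138 mm wide, 63 mm high; inside 182 mm deep to the back wall. Outside it two 30 mm high cheeks flare outward, reaching 30 mm out.
- shutter (a joint): Slide of the shutter along the cabinet's +y, in m: 0 shut (as it starts), 0.070 fully open, 0.035 half open. A spring pushes it shut with 3 N at 0, rising by 1.2 N per 10 mm (7.2 N at half travel); it springs back if let go.
- shutter_grip (a point): Middle of the shutter's upright tab, 105 mm above the table; axes as the cabinet's. Tab 36 mm (x) by 12 mm (y, the sliding direction), from 80 to 122 mm above the table, on a metal plate 74 by 76 by 4 mm whose top is 80 mm high. In the cabinet's frame x = 0; y = -25 mm shut, +10 mm at half travel, in line with the studs.
- tray_mid (a point): Centre of the loose rattan-edged tray, 12 mm above the table. Tray 130 (x) by 180 (y), rim 24 mm high and 7 thick, floor 6 mm; about 0.45 kg. Handle at its -y end; its +y end goes in first. Home, touching the back wall, this point is at x = 0, y = -3 mm in the cabinet's frame (4 mm play each side), the -y rim about flush with the mouth, the handle outside.
- tray_grip (a point): Grasp point on the tray's handle, 118 mm from tray_mid in the tray's -y, 44 mm above the table; axes as the tray's. The handle is an upright wooden fin, 12 mm thick (x), 52 mm long (y, from 90 to 142 mm behind tray_mid), from 4 to 60 mm above the table.
- carabiner_mid (a point): Centre of the aluminium carabiner lying in the tray, 66 by 36 by 8 mm, loose.
- torch_mid (a point): Centre of the red plastic pocket torch lying in the tray, 22 by 70 by 15 mm, loose.
- magnet_mid (a point): Centre of the dark round ceramic ring magnet lying in the tray, 32 mm across, 8 mm high, loose.
- cap_mid (a point): Centre of the steel bottle cap, 32 mm across and 6.5 mm high, lying loose on the cabinet's roof beside the far rail; not to be moved.
- trinket_mid (a point): Middle of the glass trinket box with shut hinged lid, 62 by 62 by 49 mm, on the table to the left of the cabinet; not to be moved.
- tape_mid (a point): Middle of the grey tape measure, 65 by 30 by 60 mm high, standing to the right of the tray; not to be moved.
- bowl_mid (a point): Middle of the ceramic bowl, 90 mm across, 45 mm high, beyond the tray; not to be moved.
- candle_mid (a point): Middle of the amber candle jar, 70 mm across, 80 mm high, beyond the cabinet; not to be moved.
- sanitiser_mid (a point): Middle of the white bottle, 50 mm across, 120 mm high, to the left of the cabinet; not to be moved.
Not all that is in view belongs to the job. What is shaped like the part that bears torch_mid but turquoise or white is not meant.

How it is judged:
On the way, in this order (a step that is already met when the one before it is completed fails the run):
1. the loaded tray is fully home in the cabinet, the shutter still shut (y of tray_mid in the frame of valet between -0.01 and 0.006 m and x of tray_mid in the frame of valet between -0.012 and 0.012 m and angle between the y axis of tray_mid and the y axis of valet, either way round below 0.1 rad and height (world z) of tray_mid below 0.022 m and angle between tray_mid's own z axis and vertical below 0.08 rad and x of carabiner_mid in the frame of tray_mid between -0.065 and 0.065 m and y of carabiner_mid in the frame of tray_mid between -0.09 and 0.09 m and z of carabiner_mid in the frame of tray_mid between -0.012 and 0.035 m and x of torch_mid in the frame of tray_mid between -0.065 and 0.065 m and y of torch_mid in the frame of tray_mid between -0.09 and 0.09 m and z of torch_mid in the frame of tray_mid between -0.012 and 0.035 m and x of magnet_mid in the frame of tray_mid between -0.065 and 0.065 m and y of magnet_mid in the frame of tray_mid between -0.09 and 0.09 m and z of magnet_mid in the frame of tray_mid between -0.012 and 0.035 m and value of joint shutter below 0.008 m), for 0.2 s.
2. the robot holds the shutter at half travel for a second and a half (value of joint shutter between 0.028 and 0.042 m and contact force between any of the fingers, the arm and shutter above 2 N), for 1.5 s.
At the end, for the whole second after the job is handed in: The tray stands flat in the cabinet with its front end within 7 mm of the back wall, the carabiner, torch and magnet still in it; the shutter is still, open 28 to 42 mm of its 70 mm, and the robot holds it there with more than 2 N of contact; the bystanders are within 25 mm of where they began (all of step 2 and y of tray_mid in the frame of valet between -0.01 and 0.006 m and x of tray_mid in the frame of valet between -0.012 and 0.012 m and angle between the y axis of tray_mid and the y axis of valet, either way round below 0.1 rad and height (world z) of tray_mid below 0.022 m and angle between tray_mid's own z axis and vertical below 0.08 rad and x of carabiner_mid in the frame of tray_mid between -0.065 and 0.065 m and y of carabiner_mid in the frame of tray_mid between -0.09 and 0.09 m and z of carabiner_mid in the frame of tray_mid between -0.012 and 0.035 m and x of torch_mid in the frame of tray_mid between -0.065 and 0.065 m and y of torch_mid in the frame of tray_mid between -0.09 and 0.09 m and z of torch_mid in the frame of tray_mid between -0.012 and 0.035 m and x of magnet_mid in the frame of tray_mid between -0.065 and 0.065 m and y of magnet_mid in the frame of tray_mid between -0.09 and 0.09 m and z of magnet_mid in the frame of tray_mid between -0.012 and 0.035 m and velocity of joint shutter between -0.01 and 0.01 m/s and linear speed of tray below 0.02 m/s and not (distance of cap_mid from where it was at the start of the episode above 0.025 m) and not (distance of trinket_mid from where it was at the start of the episode above 0.025 m) and not (distance of tape_mid from where it was at the start of the episode above 0.025 m) and not (distance of bowl_mid from where it was at the start of the episode above 0.025 m) and not (distance of candle_mid from where it was at the start of the episode above 0.025 m) and not (distance of sanitiser_mid from where it was at the start of the episode above 0.025 m)); the arm keeps its last pose, push and grip.
It fails at once if a bystander is moved by more than 25 mm (distance of any of cap_mid, trinket_mid, tape_mid, bowl_mid, candle_mid, sanitiser_mid from where it was at the start of the episode above 0.025 m).
It fails at once if something falls out of the tray or the tray is tipped (not (x of carabiner_mid in the frame of tray_mid between -0.065 and 0.065 m and y of carabiner_mid in the frame of tray_mid between -0.09 and 0.09 m and z of carabiner_mid in the frame of tray_mid between -0.012 and 0.035 m and x of torch_mid in the frame of tray_mid between -0.065 and 0.065 m and y of torch_mid in the frame of tray_mid between -0.09 and 0.09 m and z of torch_mid in the frame of tray_mid between -0.012 and 0.035 m and x of magnet_mid in the frame of tray_mid between -0.065 and 0.065 m and y of magnet_mid in the frame of tray_mid between -0.09 and 0.09 m and z of magnet_mid in the frame of tray_mid between -0.012 and 0.035 m) or angle between tray_mid's own z axis and vertical above 0.35 rad).
It also fails if it takes over 54 s, if anything falls off the work surface, if the arm or the gripper's body presses on something with over 40 N, if the wrist force passes 120 N, or if a joint passes its speed limit or range.

## Working session

There is one attempt and no reset: what is moved stays moved. The work goes in short steps, Python scripts to look and compute and a tool call to move; the robot and the scene stay as the last step left them, time stands still between calls to the robot, and variables do not carry over. Pictures are saved under pics/ and viewed, at most 13 in all, crops included, and the job is handed in when it is done.

Besides the shell and the picture viewer there is one more tool, called after ">>>" as name([rows], argument=value, ...), one row to a line, values as JSON. step_arm: Moves the arm, as the interface text tells. Its arguments: {"type":"object","properties":{"plan":{"type":"array","items":{"type":"object","properties":{"hand":{"type":"number"},"x":{"type":"number"},"y":{"type":"number"},"z":{"type":"number"},"turn":{"type":"number"}}}}},"required":["plan"]}

```bash
mkdir -p pics
cat > h.py <<'E'
import numpy as np, cv2
from station import arm
def grab(n,f=None):
    d=arm.grab_frame(n)
    if f: cv2.imwrite('pics/'+f,cv2.cvtColor(d['img'],cv2.COLOR_RGB2BGR))
    return d
def ray(d,u,v):
    R=np.array(d['R']);t=np.array(d['t'])
    return -R.T@t, R.T@np.array([(u-d['cx'])/d['fx'],(v-d['cy'])/d['fy'],1])
def onplane(d,u,v,z):
    c,r=ray(d,u,v); return c+r*(z-c[2])/r[2]
def proj(d,X):
    p=np.array(d['R'])@np.array(X)+np.array(d['t']); return [d['fx']*p[0]/p[2]+d['cx'],d['fy']*p[1]/p[2]+d['cy']]
def tri(d1,p1,d2,p2):
    c1,r1=ray(d1,*p1);c2,r2=ray(d2,*p2)
    A=np.stack([r1,-r2],1);s=np.linalg.lstsq(A,c2-c1,rcond=None)[0]
    a=c1+s[0]*r1;b=c2+s[1]*r2
    return (a+b)/2,np.linalg.norm(a-b)
E
python3 - <<'E'
from h import *
import pickle
np.set_printoptions(precision=4,suppress=True)
D={n:grab(n,n+'0.png') for n in('top','side','wrist')}
pickle.dump(D,open('d0.pkl','wb'))
for n in D:
    d=D[n];print(n,ray(d,320,200),d['fx'])
s=arm.read_state();print(s['tool_pos'],s['tcp_rot'],s['time_s'],s['force'])
E
```

```text
top (array([ 0.3085, -0.0307,  1.4746]), array([ 0.2009,  0.0285, -0.9792])) 426.6566860104556
side (array([ 0.2913, -1.1124,  0.9416]), array([ 0.1856,  0.7749, -0.6044])) 468.3017758544979
wrist (array([0.3018, 0.4645, 0.3735]), array([-0.2638,  0.1101, -0.9584])) 334.7878183094841
[0.2375 0.4957 0.2496] [ 0.0007  0.9751 -0.2216 -0.0001] 0.15 [ 0.1107 -0.1886  0.4302]
```

View pics/top0.png

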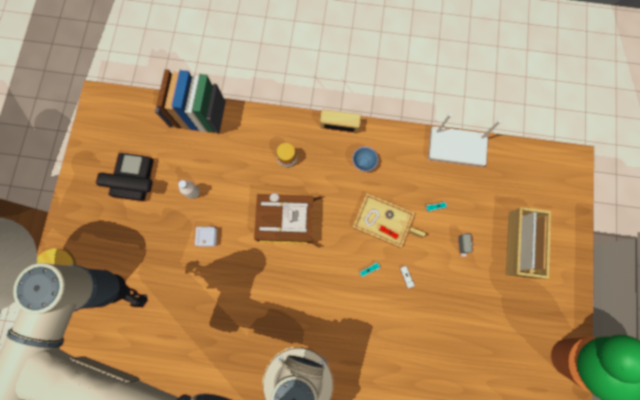

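View pics/side0.png

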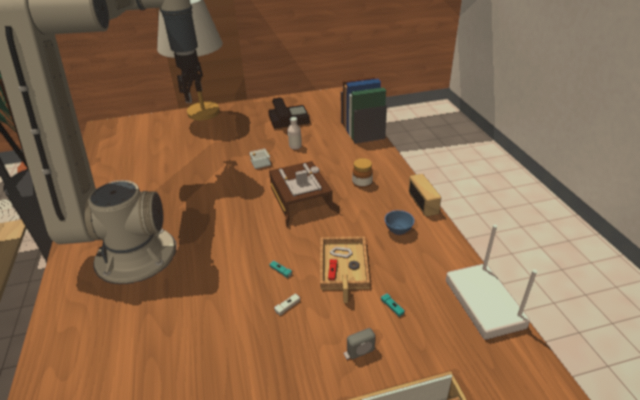

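The top view shows the cabinet at about (288,218) with its mouth to the right. The tray is at (385,219) with its handle at (418,232), the tape at (466,244) and the bowl at (366,159). I'll enlarge the crops to pick points.

Run:
```python
from h import *
import pickle
D=pickle.load(open('d0.pkl','rb'))
t=D['top']['img'][180:255,240:440];s=D['side']['img'][155:305,260:380]
a=cv2.resize(t,(800,300),interpolation=cv2.INTER_CUBIC)
b=cv2.resize(s[:, :],None,fx=3.5,fy=3.5,interpolation=cv2.INTER_CUBIC)
cv2.imwrite('pics/tc.png',a[...,::-1]);cv2.imwrite('pics/sc.png',b[...,::-1])
d=D['top']
for n,u,v,z in [('cab',288,218,.075),('tray',384,219,.02),('handle',418,232,.06),('tape',466,244,.05),('bowl',366,159,.04),('trinket',206,236,.05),('sanit',188,188,.1),('candle',286,154,.08)]: print(n,onplane(d,u,v,z).round(3))
```

```text
cab [0.521 0.107 0.075]
tray [ 0.571 -0.216  0.02 ]
handle [ 0.535 -0.328  0.06 ]
tape [ 0.518 -0.493  0.05 ]
bowl [ 0.77  -0.129  0.04 ]
trinket [0.427 0.372 0.05 ]
sanit [0.571 0.447 0.1  ]
candle [0.738 0.147 0.08 ]
```

View pics/tc.png

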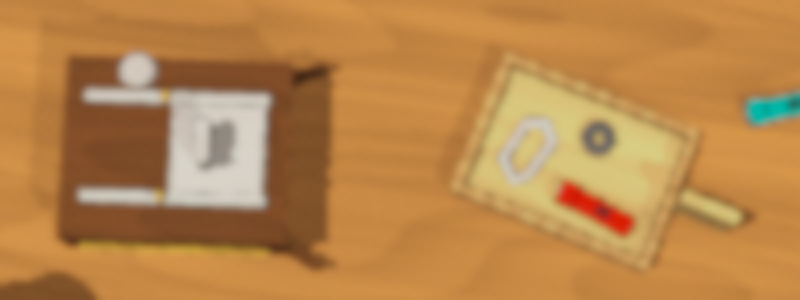

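View pics/sc.png

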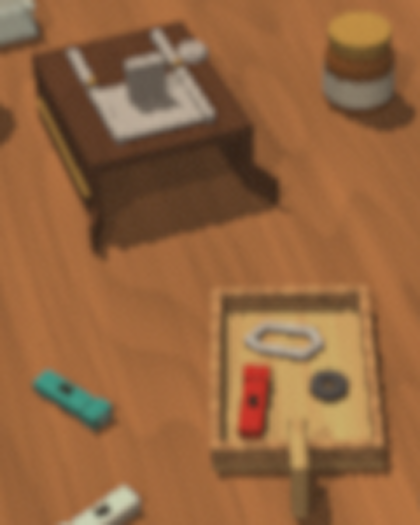

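Crop readings, top: studs at (166,96) and (160,196), rim corners at (505,55), (695,130), (652,268) and (455,188), handle end at (745,215). The side crop shows the same things from the mouth end.

Run:
```python
from h import *
import pickle
np.set_printoptions(precision=4,suppress=True)
D=pickle.load(open('d0.pkl','rb'));T=D['top'];S=D['side']
tp=lambda u,v:(u/4+240-.4,v/4+180-.4); sp=lambda u,v:(u/3.5+260-.4,v/3.5+155-.4)
P=lambda u,v,z:onplane(T,*tp(u,v),z)
s1=P(166,96,.089);s2=P(160,196,.089);print('studs',s1,s2,(s1+s2)/2,'yaw',np.arctan2((s1-s2)[1],(s1-s2)[0]),np.linalg.norm(s1-s2))
r=[P(68,58,.075),P(60,240,.075)];print('back roof',r,np.linalg.norm(r[0]-r[1]))
c=np.array([P(*q,.024) for q in[(505,55),(695,130),(652,268),(455,188)]]);print('tray c',c,c.mean(0));
d=(c[0]+c[3]-c[1]-c[2])/2;print('yaw tray',np.arctan2(-d[0],d[1]),np.linalg.norm(d))
print('rails back', P(84,94,.083),P(78,195,.083), 'front',P(270,96,.08),P(266,206,.08))
print('handle',P(748,214,.06),P(682,198,.06))
for n,a,b in [('rimFL',(505,55),(370,290)),('rimBR',(652,268),(213,470)),('rimFR',(455,188),(213,290)),('handle end',(745,214),(300,480)),('stud near',(160,196),(92,82)),('stud far',(166,96),(172,58)),('tab',(219,145),(147,82))]:
  print(n,*tri(T,tp(*a),S,sp(*b)))
```

```text
studs [0.5632 0.1356 0.089 ] [0.4802 0.1276 0.089 ] [0.5217 0.1316 0.089 ] yaw 0.09620926479671743 0.08340201392584373
back roof [array([0.5867, 0.2237, 0.075 ]), array([0.4348, 0.2048, 0.075 ])] 0.15307050580768544
tray c [[ 0.6513 -0.1435  0.024 ]
 [ 0.6077 -0.3138  0.024 ]
 [ 0.484  -0.2886  0.024 ]
 [ 0.5294 -0.1144  0.024 ]] [ 0.5681 -0.2151  0.024 ]
yaw tray -0.2526699042974301 0.1779060548710227
rails back [0.5567 0.204  0.083 ] [0.4726 0.195  0.083 ] front [0.5766 0.0509 0.08  ] [0.4849 0.041  0.08  ]
handle [ 0.5353 -0.3572  0.06  ] [ 0.5413 -0.3013  0.06  ]
rimFL [ 0.6542 -0.1442  0.018 ] 0.0028741358651261165
rimBR [ 0.4828 -0.291   0.0086] 0.006208423742637257
rimFR [ 0.5282 -0.1142  0.0261] 0.0017452812123746851
handle end [ 0.5321 -0.356   0.052 ] 0.008268001342131648
stud near [0.4793 0.1277 0.0883] 0.00202276906531309
stud far [0.5592 0.1351 0.0946] 0.005854536965423627
tab [0.5235 0.0846 0.1078] 0.004125975183675926
```

Heights and sizes agree with the text. The cabinet origin is about (0.523,0.122) with yaw 0.10. The tray is at (0.568,-0.215) with yaw -0.25, and the handle grip at (0.539,-0.329). I'm moving above the handle.

Add to h.py:
```python
from scipy.spatial.transform import Rotation as Ro
def rel(x,y,z,yaw=None):
    "tool-frame shift to a world TCP target; yaw = angle of tool y axis"
    s=arm.read_state();q=s['tcp_rot'];R=Ro.from_quat([q[1],q[2],q[3],q[0]]).as_matrix()
    d=R.T@(np.array([x,y,z])-s['tool_pos']);a=np.arctan2(R[1,1],R[0,1])
    t=0 if yaw is None else -((yaw-a+np.pi)%(2*np.pi)-np.pi)
    print('shift',d.round(4),'turn',round(t,3),'pos',np.round(s['tool_pos'],4),'yaw',round(a,3),'F',np.round(s['force'],1),'op',round(s['opening'],3),'t',round(s['time_s'],2),'q6',np.round(s['qpos'],2)[[0,5]])
```

```text
(no output)
```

>>> step_arm([
  {"hand":-1,"x":0.04,"y":0.04,"z":0,"turn":0.17},
  {"hand":-1,"x":0.08,"y":0.08,"z":0,"turn":0.34},
  {"hand":-1,"x":0.12,"y":0.12,"z":0,"turn":0.51},
  {"hand":-1,"x":0.16,"y":0.16,"z":0,"turn":0.68},
  {"hand":-1,"x":0.2,"y":0.2,"z":0,"turn":0.85},
])

```text
time_s: 0.78
tool_pos: [0.3317, 0.2274, 0.2502]
tcp_rot: [-0.0, 0.796, -0.606, -0.0]
force: [1.5, 1.0, -0.3]
opening: 0.997
finger_force: 0.0
```

```bash
python3 -c "
from h import *
rel(.525,-.30,.2,2.889)"
```

```text
shift [ 0.5598 -0.0463  0.0502] turn 0.522 pos [0.3317 0.2274 0.2502] yaw -2.873 F [ 1.5  1.  -0.3] op 0.997 t 0.78 q6 [ 1.   -0.73]
```

>>> step_arm([
  {"hand":-1,"x":0.056,"y":-0.005,"z":0,"turn":0.1},
  {"hand":-1,"x":0.112,"y":-0.01,"z":0,"turn":0.2},
  {"hand":-1,"x":0.168,"y":-0.015,"z":0,"turn":0.3},
  {"hand":-1,"x":0.224,"y":-0.02,"z":0,"turn":0.42},
  {"hand":-1,"x":0.28,"y":-0.025,"z":0,"turn":0.52},
])

```text
time_s: 1.4
tool_pos: [0.4316, -0.0354, 0.2503]
tcp_rot: [0.0, -0.614, 0.79, 0.0]
force: [1.0, 1.1, 0.8]
opening: 1.0
finger_force: 0.0
```

```bash
python3 -c "
from h import *
rel(.525,-.30,.2,2.889)
d=grab('wrist','w1.png');import pickle;pickle.dump(d,open('w1.pkl','wb'))
for n,X in [('tab',(.525,.097,.122)),('tray',(.568,-.215,.024)),('grip',(.5386,-.329,.06))]: print(n,np.round(proj(d,X)))"
```

```text
shift [ 0.2334 -0.1558  0.0502] turn 0.003 pos [ 0.4316 -0.0354  0.2503] yaw 2.892 F [1.  1.1 0.8] op 1.0 t 1.4 q6 [ 0.28 -0.53]
tab [253. 356.]
tray [130.  25.]
grip [  81. -159.]
```

>>> step_arm([
  {"hand":-1,"x":0.046,"y":-0.031,"z":0,"turn":0},
  {"hand":-1,"x":0.093,"y":-0.062,"z":0,"turn":0},
  {"hand":-1,"x":0.14,"y":-0.093,"z":0,"turn":0},
  {"hand":-1,"x":0.186,"y":-0.124,"z":0.01,"turn":0},
  {"hand":-1,"x":0.233,"y":-0.156,"z":0.02,"turn":0},
])

```text
time_s: 2.08
tool_pos: [0.5263, -0.2992, 0.2298]
tcp_rot: [0.0, -0.615, 0.788, 0.0]
force: [0.7, -0.0, 0.0]
opening: 0.997
finger_force: 0.0
```

```bash
python3 -c "
from h import *
rel(.5386,-.329,.15,2.889)
d=grab('wrist','w2.png');import pickle;pickle.dump(d,open('w2.pkl','wb'))
for n,X in [('tray',(.568,-.215,.024)),('grip',(.5386,-.329,.06))]: print(n,np.round(proj(d,X)))"
```

```text
shift [ 0.0259 -0.0192  0.0798] turn 0.007 pos [ 0.5263 -0.2992  0.2298] yaw 2.896 F [ 0.7 -0.   0. ] op 0.997 t 2.08 q6 [-0.26  0.01]
tray [298. 258.]
grip [295. 155.]
```

View pics/w2.png

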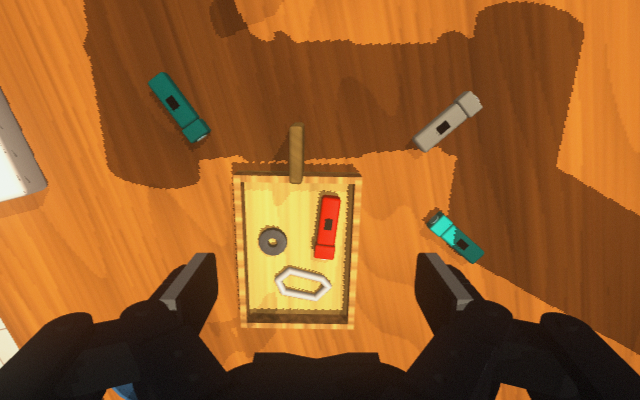

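The wrist view is sharp. The handle's top runs from (297,125) to (295,182), and the rim corners are at (234,176), (361,177), (354,327) and (241,326). The predicted grip at (295,155) lies on the fin.

```bash
python3 -c "
from h import *
import pickle
d=pickle.load(open('w2.pkl','rb'))
P=lambda u,v,z:onplane(d,u,v,z)
a,b=P(297,125,.06),P(295,182,.06);print(a.round(4),b.round(4),np.linalg.norm(a-b),'yaw',np.arctan2(-(b-a)[0],(b-a)[1]))
c=np.array([P(*p,.024) for p in[(234,176),(361,177),(354,327),(241,326)]]);print(c.round(4),c.mean(0).round(4),[round(float(np.linalg.norm(c[i]-c[i-1])),4) for i in range(4)])
m=(c[2]+c[3]-c[0]-c[1]);print('yaw',np.arctan2(-m[0],m[1]))
T=pickle.load(open('d0.pkl','rb'))['top'];print('h',tri(d,(297,125),T,(748/4+240-.4,214/4+180-.4)))
"
```

```text
[ 0.5302 -0.3532  0.06  ] [ 0.545  -0.3051  0.06  ] 0.05038747391907473 yaw -0.2979563712370229
[[ 0.6072 -0.3182  0.024 ]
 [ 0.4835 -0.286   0.024 ]
 [ 0.5281 -0.1146  0.024 ]
 [ 0.6542 -0.1478  0.024 ]] [ 0.5683 -0.2167  0.024 ] [0.1768, 0.1279, 0.1771, 0.1304]
yaw -0.2617402479880445
h (array([ 0.53069635, -0.35360387,  0.07789721]), np.float64(0.0036899029262789282))
```

```bash
python3 -c "
from h import *
rel(.5377,-.3305,.042,2.875)"
```

```text
shift [ 0.0224 -0.0182  0.1839] turn 0.017 pos [ 0.5266 -0.3042  0.226 ] yaw 2.892 F [ 2.8 -4.4  0.5] op 0.998 t 2.12 q6 [-0.27  0.02]
```

>>> step_arm([
  {"hand":-1,"x":0.01,"y":-0.01,"z":0.03,"turn":0},
  {"hand":-1,"x":0.018,"y":-0.018,"z":0.06,"turn":0.01},
  {"hand":-1,"x":0.018,"y":-0.018,"z":0.09,"turn":0.015},
  {"hand":-1,"x":0.018,"y":-0.018,"z":0.1,"turn":0.015},
  {"hand":-1,"x":0.018,"y":-0.018,"z":0.1,"turn":0.015},
])

```text
time_s: 2.75
tool_pos: [0.5389, -0.3193, 0.1302]
tcp_rot: [-0.0, -0.609, 0.793, 0.0]
force: [0.5, -0.2, 0.1]
opening: 0.999
finger_force: 0.0
```

```bash
python3 -c "
from h import *
rel(.5377,-.3305,.042,2.875)"
```

```text
shift [ 0.0111 -0.0018  0.0882] turn 0.006 pos [ 0.5389 -0.3193  0.1302] yaw 2.881 F [ 0.5 -0.2  0.1] op 0.999 t 2.75 q6 [-0.29  0.02]
```

>>> step_arm([
  {"hand":-1,"x":0.008,"y":-0.002,"z":0.02,"turn":0.005},
  {"hand":-1,"x":0.011,"y":-0.002,"z":0.045,"turn":0.005},
  {"hand":-1,"x":0.011,"y":-0.002,"z":0.07,"turn":0.005},
  {"hand":-1,"x":0.011,"y":-0.002,"z":0.088,"turn":0.005},
  {"hand":-1,"x":0.011,"y":-0.002,"z":0.088,"turn":0.005},
])

```text
time_s: 3.38
tool_pos: [0.5381, -0.3304, 0.0425]
tcp_rot: [-0.0, -0.607, 0.795, 0.0]
force: [-0.1, 0.5, 0.9]
opening: 1.002
finger_force: 0.0
```

>>> step_arm([
  {"hand":0,"x":0,"y":0,"z":0,"turn":0},
  {"hand":0.4,"x":0,"y":0,"z":0,"turn":0},
  {"hand":1,"x":0,"y":0,"z":0,"turn":0},
  {"hand":1,"x":0,"y":0,"z":0,"turn":0},
  {"hand":1,"x":0,"y":0,"z":0,"turn":0},
])

```text
time_s: 4.0
tool_pos: [0.5381, -0.3306, 0.0427]
tcp_rot: [-0.0, -0.607, 0.794, -0.0]
force: [-0.6, 0.5, 2.4]
opening: 0.133
finger_force: 58.9
```

```bash
python3 -c "
from h import *
rel(.571,-.334,.042,-3.036)
d=grab('top','t1.png');s=arm.read_state();print(s['finger_force'],s['tool_pos'])"
```

```text
shift [-0.0054 -0.0326  0.0007] turn -0.371 pos [ 0.5381 -0.3306  0.0427] yaw 2.876 F [-0.6  0.5  2.4] op 0.133 t 4.0 q6 [-0.3   0.04]
58.91043663024902 [ 0.53815228 -0.33063107  0.04272428]
```

Gripped (opening 0.133, 59 N). Before the turn, I'll check the cabinet's pose in the earlier wrist picture.

View pics/w1.png

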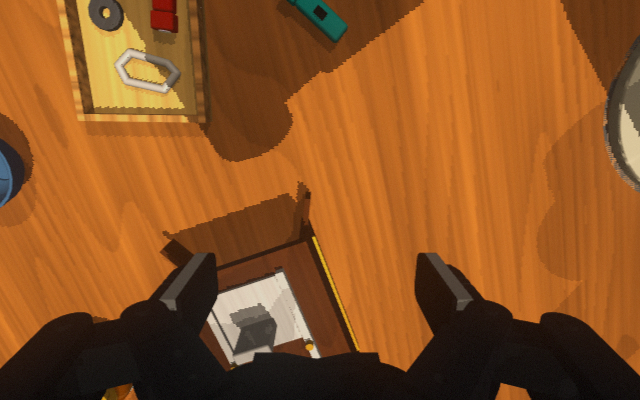

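This shows the roof's front edge from (219,268) to (310,237), its near side edge from (310,237) to (355,350), the near stud at (310,346) and the tray's front corner at (206,121).

```bash
python3 -c "
from h import *
import pickle
d=pickle.load(open('w1.pkl','rb'))
P=lambda u,v,z:onplane(d,u,v,z).round(4)
f,g,h=P(219,268,.075),P(310,237,.075),P(355,350,.075)
print(f,g,h,'yaw front',np.arctan2((f-g)[1],(f-g)[0]),'yaw side',np.arctan2(-(h-g)[0],(h-g)[1]))
print('stud',P(310,346,.089),'plate front corners',P(209,296,.08),P(283,272,.08),'traycorner',P(206,121,.024))
for y in (.09,.105,.12):
  X=np.array([np.cos(y),np.sin(y)]);Y=np.array([-X[1],X[0]])
  print(y,'org from corner',g[:2]+.077*X+.095*Y,'from stud',P(310,346,.089)[:2]+.042*X-.01*Y)
"
```

```text
[0.547  0.0257 0.075 ] [0.4513 0.016  0.075 ] [0.4375 0.1542 0.075 ] yaw front 0.10101343289495324 yaw side 0.09952536548827375
stud [0.4797 0.126  0.089 ] plate front corners [0.5646 0.0505 0.08  ] [0.4856 0.0431 0.08  ] traycorner [ 0.5283 -0.1133  0.024 ]
0.09 org from corner [0.5194499  0.11753616] from stud [0.5224288  0.11981537]
0.105 org from corner [0.51791925 0.11854695] from stud [0.52251676 0.12045698]
0.12 org from corner [0.51637361 0.11953466] from stud [0.52259508 0.12109983]
```

>>> step_arm([
  {"hand":1,"x":0,"y":-0.005,"z":0,"turn":-0.06},
  {"hand":1,"x":-0.001,"y":-0.011,"z":0,"turn":-0.14},
  {"hand":1,"x":-0.001,"y":-0.017,"z":0,"turn":-0.22},
  {"hand":1,"x":-0.002,"y":-0.023,"z":0,"turn":-0.3},
  {"hand":1,"x":-0.002,"y":-0.028,"z":0,"turn":-0.366},
])

```text
time_s: 4.68
tool_pos: [0.5662, -0.3357, 0.0427]
tcp_rot: [-0.0, 0.742, -0.67, 0.0]
force: [-0.8, 2.1, 5.0]
opening: 0.133
finger_force: 59.2
```

```bash
python3 -c "
from h import *
d=grab('wrist','w3.png');import pickle;pickle.dump(d,open('w3.pkl','wb'))
rel(.5493,-.1667,.042,-3.0416)
O=np.array([.5205,.12]);X=np.array([.995,.0998]);Y=np.array([-.0998,.995])
for x in(-.069,.069): print(proj(d,[*(O+x*X-.095*Y),0]))
for x in(-.077,.077): print(proj(d,[*(O+x*X-.095*Y),.075]))
"
```

```text
shift [-0.1701 -0.0005  0.0007] turn 0.005 pos [ 0.5666 -0.3359  0.0427] yaw -3.037 F [0.3 2.7 4.1] op 0.134 t 4.72 q6 [-0.3  0.4]
[np.float64(397.9818932723371), np.float64(639.9822233429934)]
[np.float64(233.54253105525328), np.float64(639.7658886638378)]
[np.float64(439.0659924410644), np.float64(825.9612980492467)]
[np.float64(192.2768947312794), np.float64(825.6552789289392)]
```

View pics/w3.png

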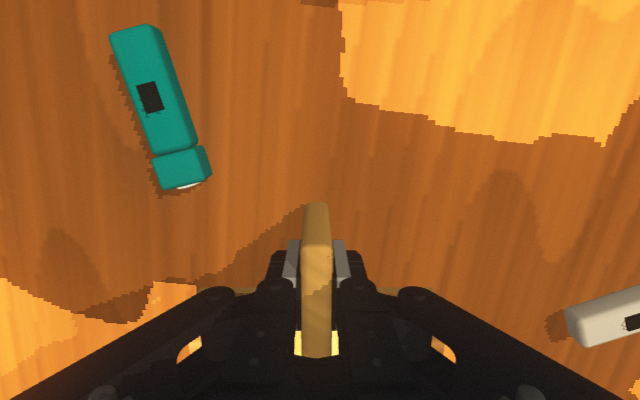

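The camera faces away from the cabinet: it shows the fin between the pads at (317,270) and nothing of the mouth. I'll move up to the cheeks and check with the fixed cameras.

>>> step_arm([
  {"hand":1,"x":-0.01,"y":0,"z":0,"turn":0},
  {"hand":1,"x":-0.03,"y":0,"z":0,"turn":0.003},
  {"hand":1,"x":-0.055,"y":0,"z":0,"turn":0.005},
  {"hand":1,"x":-0.075,"y":0,"z":0,"turn":0.005},
  {"hand":1,"x":-0.085,"y":0,"z":0,"turn":0.005},
])

```text
time_s: 5.35
tool_pos: [0.5572, -0.2505, 0.0427]
tcp_rot: [0.0, 0.74, -0.672, 0.0]
force: [0.7, -5.3, 1.6]
opening: 0.138
finger_force: 58.9
```

```bash
python3 -c "
from h import *
import pickle
O=np.array([.5205,.12]);Y=np.array([-.0998,.995]);g=O-.238*Y
t=grab('top');s=grab('side');pickle.dump((t,s),open('p4.pkl','wb'));print(g);rel(*g,.042,-3.0416)
a=cv2.resize(t['img'][185:255,250:420],(800,329),interpolation=cv2.INTER_CUBIC)
b=cv2.resize(s['img'][155:275,255:415],(360,270),interpolation=cv2.INTER_CUBIC)
im=np.zeros((600,800,3),np.uint8);im[:329]=a;im[330:,:360]=b
cv2.imwrite('pics/p4.png',im[...,::-1])
"
```

```text
[ 0.5442524 -0.11681  ]
shift [-0.1335  0.0002  0.0008] turn -0.004 pos [ 0.5572 -0.2497  0.0426] yaw -3.046 F [-0.3  4.   6.3] op 0.132 t 5.45 q6 [-0.17  0.26]
```

View pics/p4.png

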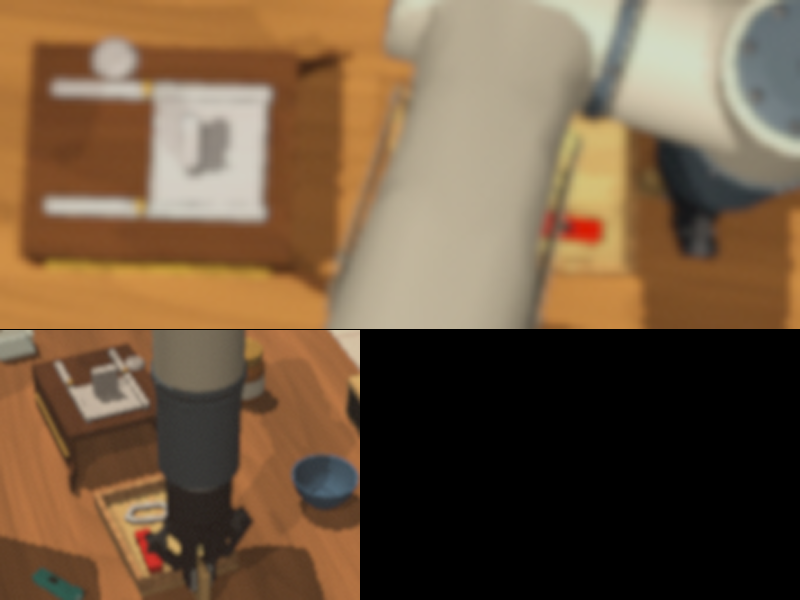

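The top view shows the tray straight, in line with the mouth, and its contents in place. The torch is at (575,229) and the near rear corner at (632,272). The gripper is partly hidden by the arm. I'm sliding in.

>>> step_arm([
  {"hand":1,"x":-0.01,"y":0,"z":0,"turn":0},
  {"hand":1,"x":-0.025,"y":0,"z":0,"turn":0},
  {"hand":1,"x":-0.04,"y":0,"z":0,"turn":-0.003},
  {"hand":1,"x":-0.055,"y":0,"z":0,"turn":-0.004},
  {"hand":1,"x":-0.065,"y":0,"z":0,"turn":-0.004},
])

```text
time_s: 6.08
tool_pos: [0.5513, -0.1869, 0.0427]
tcp_rot: [0.0, 0.741, -0.671, 0.001]
force: [1.1, -6.1, 5.0]
opening: 0.133
finger_force: 59.4
```

```bash
python3 -c "
from h import *
g=np.array([.5205,.12])-.238*np.array([-.0998,.995]);rel(*g,.042,-3.0416);s=arm.read_state();print(s['moment'])"
```

```text
shift [-0.0704  0.0001  0.0006] turn -0.001 pos [ 0.5513 -0.1869  0.0427] yaw -3.043 F [ 1.1 -6.1  5. ] op 0.133 t 6.08 q6 [-0.06  0.16]
[-1.83425876 -0.12702717  0.01393814]
```

>>> step_arm([
  {"hand":1,"x":-0.005,"y":0,"z":0,"turn":0},
  {"hand":1,"x":-0.015,"y":0,"z":0,"turn":0},
  {"hand":1,"x":-0.025,"y":0,"z":0,"turn":0},
  {"hand":1,"x":-0.035,"y":0,"z":0,"turn":0},
  {"hand":1,"x":-0.04,"y":0,"z":0,"turn":0},
])

```text
time_s: 6.7
tool_pos: [0.5474, -0.1472, 0.0427]
tcp_rot: [0.0, 0.741, -0.671, 0.001]
force: [1.3, -5.9, 5.7]
opening: 0.137
finger_force: 59.5
```

```bash
python3 -c "
from h import *
g=np.array([.5205,.12])-.238*np.array([-.0998,.995]);rel(*g,.042,-3.0416);s=arm.read_state();print(s['moment'])"
```

```text
shift [-0.0306  0.0001  0.0007] turn -0.001 pos [ 0.5474 -0.1472  0.0427] yaw -3.042 F [ 1.3 -5.9  5.7] op 0.137 t 6.7 q6 [0.01 0.08]
[-2.06865185 -0.17190479  0.02114572]
```

The front is about 35 mm inside with little side force. I'll keep going.

>>> step_arm([
  {"hand":1,"x":-0.008,"y":0,"z":0,"turn":0},
  {"hand":1,"x":-0.022,"y":0,"z":0,"turn":0},
  {"hand":1,"x":-0.038,"y":0,"z":0,"turn":0},
  {"hand":1,"x":-0.052,"y":0,"z":0,"turn":0},
  {"hand":1,"x":-0.06,"y":0,"z":0,"turn":0},
])

```text
time_s: 7.32
tool_pos: [0.5413, -0.0874, 0.0427]
tcp_rot: [0.0, 0.741, -0.671, 0.0]
force: [0.5, -6.1, 5.3]
opening: 0.132
finger_force: 59.6
```

>>> step_arm([
  {"hand":1,"x":-0.008,"y":0,"z":0,"turn":0},
  {"hand":1,"x":-0.022,"y":0,"z":0,"turn":0},
  {"hand":1,"x":-0.038,"y":0,"z":0,"turn":0},
  {"hand":1,"x":-0.052,"y":0,"z":0,"turn":0},
  {"hand":1,"x":-0.06,"y":0,"z":0,"turn":0},
])

```text
time_s: 7.95
tool_pos: [0.5352, -0.0278, 0.0427]
tcp_rot: [0.0, 0.741, -0.671, 0.0]
force: [0.9, -6.7, 6.3]
opening: 0.128
finger_force: 59.7
```

```bash
python3 -c "
from h import *
g=np.array([.5205,.12])-.121*np.array([-.0998,.995]);rel(*g,.042,-3.0416);s=arm.read_state();print(s['moment'])"
```

```text
shift [-0.0275 -0.0001  0.0007] turn -0.001 pos [ 0.5352 -0.0278  0.0427] yaw -3.042 F [ 0.9 -6.7  6.3] op 0.128 t 7.95 q6 [ 0.24 -0.14]
[-2.22458592 -0.26342276 -0.06583865]
```

>>> step_arm([
  {"hand":1,"x":-0.005,"y":0,"z":0,"turn":0},
  {"hand":1,"x":-0.01,"y":0,"z":0,"turn":0},
  {"hand":1,"x":-0.014,"y":0,"z":0,"turn":0},
  {"hand":1,"x":-0.018,"y":0,"z":0,"turn":0},
  {"hand":1,"x":-0.02,"y":0,"z":0,"turn":0},
])

```text
time_s: 8.57
tool_pos: [0.5333, -0.0084, 0.0427]
tcp_rot: [0.001, 0.741, -0.671, 0.0]
force: [0.7, -7.8, 6.5]
opening: 0.135
finger_force: 59.7
```

>>> step_arm([
  {"hand":1,"x":-0.001,"y":0,"z":0,"turn":0},
  {"hand":1,"x":-0.002,"y":0,"z":0,"turn":0},
  {"hand":1,"x":-0.003,"y":0,"z":0,"turn":0},
  {"hand":1,"x":-0.004,"y":0,"z":0,"turn":0},
  {"hand":1,"x":-0.005,"y":0,"z":0,"turn":0},
])

```text
time_s: 9.2
tool_pos: [0.5328, -0.0036, 0.0427]
tcp_rot: [0.001, 0.741, -0.671, 0.0]
force: [-1.2, -7.5, 7.1]
opening: 0.135
finger_force: 59.7
```

>>> step_arm([
  {"hand":1,"x":-0.001,"y":0,"z":0,"turn":0},
  {"hand":1,"x":-0.002,"y":0,"z":0,"turn":0},
  {"hand":1,"x":-0.003,"y":0,"z":0,"turn":0},
  {"hand":1,"x":-0.003,"y":0,"z":0,"turn":0},
  {"hand":1,"x":-0.003,"y":0,"z":0,"turn":0},
])

```text
time_s: 9.82
tool_pos: [0.5325, -0.0005, 0.0427]
tcp_rot: [0.0, 0.741, -0.671, 0.0]
force: [-0.2, -6.0, 7.0]
opening: 0.135
finger_force: 59.7
```

>>> step_arm([
  {"hand":1,"x":-0.001,"y":0,"z":0,"turn":0},
  {"hand":1,"x":-0.002,"y":0,"z":0,"turn":0},
  {"hand":1,"x":-0.003,"y":0,"z":0,"turn":0},
  {"hand":1,"x":-0.003,"y":0,"z":0,"turn":0},
  {"hand":1,"x":-0.003,"y":0,"z":0,"turn":0},
])

```text
time_s: 10.45
tool_pos: [0.5325, -0.0, 0.0427]
tcp_rot: [0.002, 0.741, -0.671, 0.002]
force: [5.1, -18.1, 3.6]
opening: 0.133
finger_force: 59.2
```

The force rose to 18 N at the expected depth, so the tray is home. I'm releasing and rising.

>>> step_arm([
  {"hand":0.3,"x":0.001,"y":0,"z":0,"turn":0},
  {"hand":0,"x":0.001,"y":0,"z":0,"turn":0},
  {"hand":-0.2,"x":0.001,"y":0,"z":0,"turn":0},
  {"hand":-0.2,"x":0.001,"y":0,"z":0,"turn":0},
  {"hand":-0.2,"x":0.001,"y":0,"z":0,"turn":0},
])

```text
time_s: 11.08
tool_pos: [0.5322, 0.0026, 0.0422]
tcp_rot: [-0.0, 0.741, -0.671, -0.0]
force: [-0.1, 0.5, 0.3]
opening: 0.597
finger_force: 0.0
```

>>> step_arm([
  {"hand":-0.2,"x":0,"y":0,"z":-0.03,"turn":0},
  {"hand":-0.2,"x":0,"y":0,"z":-0.07,"turn":0},
  {"hand":-0.2,"x":0,"y":0,"z":-0.11,"turn":0},
  {"hand":-0.2,"x":0,"y":0,"z":-0.14,"turn":0.1},
  {"hand":-0.2,"x":0,"y":0,"z":-0.15,"turn":0.2},
])

```text
time_s: 11.7
tool_pos: [0.5331, 0.0026, 0.1947]
tcp_rot: [0.002, -0.669, 0.743, -0.001]
force: [-0.2, -1.0, -1.2]
opening: 0.597
finger_force: 0.0
```

```bash
python3 -c "
from h import *
g=np.array([.5205,.12])-.025*np.array([-.0998,.995]);print(g);rel(*g,.19,np.pi/2+.1)"
```

```text
[0.522995 0.095125]
shift [-0.0909  0.0197  0.0047] turn 1.367 pos [0.5331 0.0026 0.1947] yaw 3.038 F [-0.2 -1.  -1.2] op 0.597 t 11.7 q6 [ 0.3 -0.4]
```

>>> step_arm([
  {"hand":-0.2,"x":-0.01,"y":0.002,"z":0,"turn":0.16},
  {"hand":-0.2,"x":-0.03,"y":0.007,"z":-0.01,"turn":0.32},
  {"hand":-0.2,"x":-0.055,"y":0.012,"z":-0.02,"turn":0.48},
  {"hand":-0.2,"x":-0.08,"y":0.017,"z":-0.02,"turn":0.64},
  {"hand":-0.2,"x":-0.09,"y":0.02,"z":-0.02,"turn":0.8},
])

```text
time_s: 12.32
tool_pos: [0.5212, 0.0953, 0.2123]
tcp_rot: [0.0, -0.327, 0.945, 0.0]
force: [-0.0, 0.1, -0.4]
opening: 0.601
finger_force: 0.0
```

>>> step_arm([
  {"hand":-0.2,"x":0,"y":0,"z":0,"turn":0.15},
  {"hand":-0.2,"x":0,"y":0,"z":0,"turn":0.3},
  {"hand":-0.2,"x":0,"y":0,"z":0,"turn":0.45},
  {"hand":-0.2,"x":0,"y":0,"z":0,"turn":0.565},
  {"hand":-0.2,"x":0,"y":0,"z":0,"turn":0.565},
])

```text
time_s: 12.95
tool_pos: [0.5213, 0.0941, 0.2122]
tcp_rot: [-0.0, -0.053, 0.999, 0.0]
force: [0.5, 0.9, 0.9]
opening: 0.6
finger_force: 0.0
```

```bash
python3 -c "
from h import *
g=np.array([.5205,.12])-.025*np.array([-.0998,.995]);rel(*g,.108,np.pi/2+.1)
d=grab('wrist','w5.png');import pickle;pickle.dump(d,open('w5.pkl','wb'))
print(proj(d,[*g,.122]))"
```

```text
shift [-0.0018  0.0009  0.1042] turn 0.006 pos [0.5213 0.0941 0.2122] yaw 1.677 F [0.5 0.9 0.9] op 0.6 t 12.95 q6 [ 0.47 -1.94]
[np.float64(318.889053187016), np.float64(212.0180917425679)]
```

View pics/w5.png

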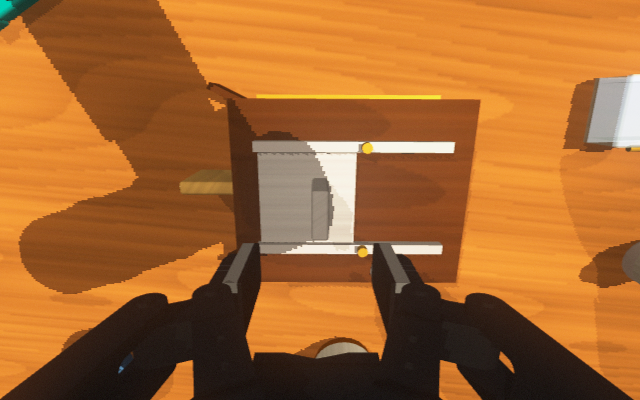

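The wrist view shows the shut shutter's tab at about (321,209), against a prediction of (319,212). The studs are at (367,148) and (362,252), and the tray's handle sticks out of the mouth at (205,184). I'm descending over the tab.

>>> step_arm([
  {"hand":-0.2,"x":-0.001,"y":0.001,"z":0.02,"turn":0},
  {"hand":-0.2,"x":-0.001,"y":0.002,"z":0.05,"turn":0.006},
  {"hand":-0.2,"x":-0.001,"y":0.002,"z":0.08,"turn":0.006},
  {"hand":-0.2,"x":-0.001,"y":0.002,"z":0.105,"turn":0.006},
  {"hand":-0.2,"x":-0.001,"y":0.002,"z":0.105,"turn":0.006},
])

```text
time_s: 13.62
tool_pos: [0.5209, 0.0955, 0.1056]
tcp_rot: [-0.002, -0.05, 0.999, -0.001]
force: [-0.0, 0.2, 0.3]
opening: 0.602
finger_force: 0.0
```

```bash
python3 -c "
from h import *
d=grab('wrist','w6.png')
import pickle;w=pickle.load(open('w5.pkl','rb'))
print('tab centre',onplane(w,321,209,.122),'studs',onplane(w,367,148,.089),onplane(w,362,252,.089),'handle',onplane(w,180,187,.06),onplane(w,180,187,.06)-[0.5205,.12,.06])
t=grab('top');s=grab('side')
a=cv2.resize(s['img'][145:245,245:375],None,fx=4,fy=4,interpolation=cv2.INTER_CUBIC)
cv2.imwrite('pics/s6.png',a[...,::-1]);rel(.523,.095,.107,np.pi/2+.1)"
```

```text
tab centre [0.52071677 0.0963071  0.122     ] studs [0.48081762 0.12648732 0.089     ] [0.56415676 0.13481639 0.089     ] handle [ 0.53384626 -0.02218151  0.06      ] [ 0.01334626 -0.14218151  0.        ]
shift [ 0.0002 -0.0013  0.0016] turn -0.0 pos [0.5231 0.0963 0.1086] yaw 1.671 F [ 0.1 -0.8  0.5] op 0.599 t 13.78 q6 [ 0.48 -1.95]
```

View pics/w6.png

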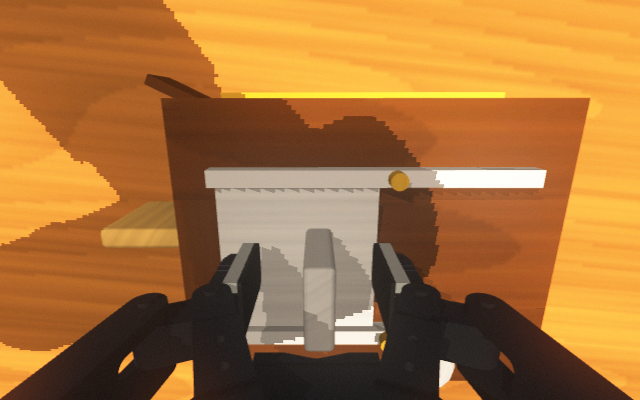

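The tab, at (319,290), sits midway between the fingers. The handle's end puts the tray at its home depth. I'm closing, then sliding 35 mm.

>>> step_arm([
  {"hand":0.3,"x":0,"y":0,"z":0,"turn":0},
  {"hand":1,"x":0,"y":0,"z":0,"turn":0},
  {"hand":1,"x":0,"y":0,"z":0,"turn":0},
  {"hand":1,"x":0,"y":0,"z":0,"turn":0},
  {"hand":1,"x":0,"y":0,"z":0,"turn":0},
])

```text
time_s: 14.4
tool_pos: [0.5225, 0.0968, 0.1081]
tcp_rot: [0.001, -0.05, 0.999, 0.001]
force: [-1.8, 3.6, 5.8]
opening: 0.134
finger_force: 59.3
```

>>> step_arm([
  {"hand":1,"x":0,"y":0.006,"z":0,"turn":0},
  {"hand":1,"x":0,"y":0.014,"z":0,"turn":0},
  {"hand":1,"x":0,"y":0.022,"z":0,"turn":0},
  {"hand":1,"x":0,"y":0.03,"z":0,"turn":0},
  {"hand":1,"x":0,"y":0.035,"z":0,"turn":0},
])

```text
time_s: 15.02
tool_pos: [0.5192, 0.1293, 0.1081]
tcp_rot: [0.0, -0.05, 0.999, -0.002]
force: [0.5, -8.1, 5.9]
opening: 0.132
finger_force: 59.4
```

>>> step_arm([
  {"hand":1,"x":0,"y":0,"z":0,"turn":0},
  {"hand":1,"x":0,"y":0,"z":0,"turn":0},
  {"hand":1,"x":0,"y":0,"z":0,"turn":0},
  {"hand":1,"x":0,"y":0,"z":0,"turn":0},
  {"hand":1,"x":0,"y":0,"z":0,"turn":0},
])

```text
time_s: 15.65
tool_pos: [0.5192, 0.1291, 0.1081]
tcp_rot: [0.0, -0.05, 0.999, -0.002]
force: [-0.2, -6.4, 6.6]
opening: 0.132
finger_force: 59.5
```

```bash
python3 -c "
from h import *
d=grab('wrist','w7.png');t=grab('top');rel(.519,.130,.107,np.pi/2+.1)
import pickle;pickle.dump(d,open('w7.pkl','wb'))
b=cv2.resize(t['img'][150:260,170:450],(560,220),interpolation=cv2.INTER_CUBIC)
im=np.zeros((600,640,3),np.uint8);im[:380]=d['img'][20:];im[380:,:560]=b
cv2.imwrite('pics/f7.png',im[...,::-1])"
```

```text
shift [0.0001 0.0009 0.0011] turn -0.001 pos [0.5192 0.1291 0.1081] yaw 1.67 F [-0.8 -7.1  6.5] op 0.127 t 15.75 q6 [ 0.54 -2.01]
```

View pics/f7.png

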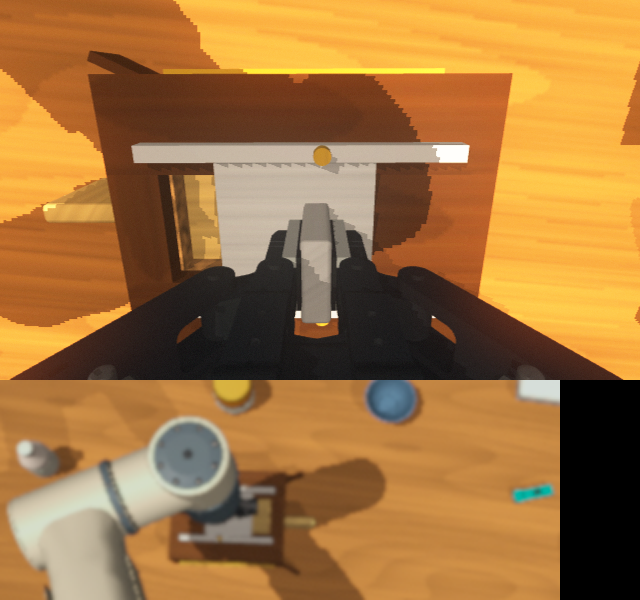

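The tab at (317,260) is nearly level with the studs at (322,155) and (322,320). The spring reads 7 N, as it should at half travel, and the bystanders haven't moved. I'll nudge it 1 mm and hold.

>>> step_arm([
  {"hand":1,"x":0,"y":0.001,"z":0,"turn":0},
  {"hand":1,"x":0,"y":0.001,"z":0,"turn":0},
  {"hand":1,"x":0,"y":0.001,"z":0,"turn":0},
  {"hand":1,"x":0,"y":0.001,"z":0,"turn":0},
  {"hand":1,"x":0,"y":0.001,"z":0,"turn":0},
])

```text
time_s: 16.38
tool_pos: [0.5191, 0.13, 0.1081]
tcp_rot: [0.0, -0.05, 0.999, -0.002]
force: [-0.1, -7.1, 6.5]
opening: 0.133
finger_force: 59.5
```

>>> step_arm([
  {"hand":1,"x":0,"y":0,"z":0,"turn":0},
  {"hand":1,"x":0,"y":0,"z":0,"turn":0},
  {"hand":1,"x":0,"y":0,"z":0,"turn":0},
  {"hand":1,"x":0,"y":0,"z":0,"turn":0},
  {"hand":1,"x":0,"y":0,"z":0,"turn":0},
])

```text
time_s: 17.0
tool_pos: [0.5191, 0.13, 0.1081]
tcp_rot: [0.0, -0.05, 0.999, -0.002]
force: [0.3, -7.3, 6.1]
opening: 0.13
finger_force: 59.5
```

>>> step_arm([
  {"hand":1,"x":0,"y":0,"z":0,"turn":0},
  {"hand":1,"x":0,"y":0,"z":0,"turn":0},
  {"hand":1,"x":0,"y":0,"z":0,"turn":0},
  {"hand":1,"x":0,"y":0,"z":0,"turn":0},
  {"hand":1,"x":0,"y":0,"z":0,"turn":0},
])

```text
time_s: 17.62
tool_pos: [0.5191, 0.13, 0.1081]
tcp_rot: [0.0, -0.05, 0.999, -0.002]
force: [-0.2, -6.4, 6.4]
opening: 0.13
finger_force: 59.5
```

>>> step_arm([
  {"hand":1,"x":0,"y":0,"z":0,"turn":0},
  {"hand":1,"x":0,"y":0,"z":0,"turn":0},
  {"hand":1,"x":0,"y":0,"z":0,"turn":0},
  {"hand":1,"x":0,"y":0,"z":0,"turn":0},
  {"hand":1,"x":0,"y":0,"z":0,"turn":0},
])

```text
time_s: 18.25
tool_pos: [0.5191, 0.13, 0.1081]
tcp_rot: [0.0, -0.05, 0.999, -0.002]
force: [0.1, -7.4, 6.2]
opening: 0.135
finger_force: 59.5
```

```bash
python3 -c "
from h import *
rel(.519,.130,.107,np.pi/2+.1);print(arm.finish_job())"
```

```text
shift [ 0.0001 -0.      0.0011] turn -0.001 pos [0.5191 0.13   0.1081] yaw 1.67 F [ 0.1 -7.4  6.2] op 0.135 t 18.25 q6 [ 0.54 -2.01]
the job is handed in; nothing more can be done
None
```

I handed the job in at 18 s with the tray home against the back wall and the gripper still holding the shutter half open, level with the studs; the hand-in gave no verdict.

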